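Turn over the mould cooling lane, first in first out

TASK

Turn over the cooling lane. Take the set moulds off the front of the sloping lane one at a time, always the foremost (oldest) first, and put each into a tray pocket cut for its own size; when they are all off, pull the plunger up so that the waiting moulds run down to the front stop, and let the pin drop back in behind them. Then load all the freshly filled moulds from the bench into the top of the lane behind the pin, lengthwise and flat between the guides, and leave the tools and other things on the bench where they lie.

Things in the scene. Friction and masses are not known exactly. Their poses are not given: they have to be found in the camera images.
- lane: stand of the cooling lane, fixed to the bench, about 0.48 m long; its foot bars, 8 mm high, reach from x = -66 to +48 mm and y = -230 to +230 mm; origin on the bench under its middle, z up, x across the lane (away from the robot at yaw 0), y along it towards the high (loading) end
- bed: sloping bed on the stand, 12 degrees to the bench. Origin at the front stop on the centre line, level with the tops of the rollers, 40 mm above the bench; y uphill along the bed (470 mm long), x across, z square to the surface. Free-turning rollers 24 mm apart, tops at z = 0: moulds laid lengthwise roll down by themselves to the stop, the pin or the next mould. Side guides 51 mm apart at the rollers flare out to 62 mm at their top, 8 mm above the rollers
- lane_stop (a point): the front stop at the low end of the bed: this point is on the roller surface at its rubber face (bed y = 0); the stop stands 24 mm above the surface
- lane_pin (a point): where the 12 mm pin meets the roller surface, at bed y = 232 mm. The front part of the lane takes moulds from bed y = 0 to 226 mm, the back part from 245 to 470 mm (the tilted moulds meet the upright pin with their top edge). The pin's bridge here is 24 mm deep, its underside 46 mm above the surface, on posts outside the guides at x = +-40 mm
- lane_top (a point): top end of the roller surface, centre line (bed y = 470 mm); the end is open, the guides run on and flare for 30 mm
- plunger (a joint): vertical lift of the spring plunger, m: 0 with the pin fully down (holding the moulds above it), up to 0.052 pulled right up; moulds pass under it from 0.042. The spring pulls it down with about 6 N at 0 and 12 N at 0.052, so it drops when let go; if it lands on a mould it stays up
- plunger_knob (a point): centre of the plunger's black knurled knob above the bridge, 30 mm in diameter and 25 mm tall with a vertical axis, 12 mm thick neck under it; with the pin down the knob's underside stands 11 mm clear above the bushing on the bridge. It moves with the plunger
- tray: fixed mould tray, a light plywood board 160 x 262 x 20 mm on the bench with pockets 9 mm deep; origin at the centre of its underside, z up. A mould lid with four guide pins (part of the tray here, 45 mm high) stands in its own pocket on the tray's +y side
- pocket_long (a point): centre of the floor of the pocket for the long mould, 11 mm above the bench; pocket 112 mm along the tray's x by 57 mm along its y, 9 mm deep
- pocket_small_a (a point): centre of the floor of one pocket for a small mould, 11 mm above the bench; 62 mm along the tray's x by 48 mm along its y, 9 mm deep
- pocket_small_b (a point): centre of the floor of the other pocket for a small mould, same size, 76 mm further along the tray's x
- cool_a: small mould, a plain aluminium block 36 x 50 x 34 mm with a round hole in its top, about 0.28 kg; origin at the centre of its underside, x across its 36 mm width, y along its 50 mm length, z up out of its top; one of the set moulds: at the start it lies in the front part of the lane, between the front stop and the pin; the foremost
- cool_b: long mould, a plain aluminium block 45 x 100 x 30 mm with a shallow slot in its top, about 0.74 kg; origin at the centre of its underside, x across its 45 mm width, y along its 100 mm length, z up out of its top; one of the set moulds: at the start it lies in the front part of the lane, between the front stop and the pin; behind cool_a, ahead of cool_c
- cool_c: small mould, a plain aluminium block 36 x 50 x 34 mm with a round hole in its top, about 0.28 kg; origin at the centre of its underside, x across its 36 mm width, y along its 50 mm length, z up out of its top; one of the set moulds: at the start it lies in the front part of the lane, between the front stop and the pin; rearmost of the three (absent in some starts)
- warm_a: long mould, a plain aluminium block 45 x 100 x 30 mm with a shallow slot in its top, about 0.74 kg; origin at the centre of its underside, x across its 45 mm width, y along its 100 mm length, z up out of its top; one of the waiting moulds: at the start it lies in the lane uphill of the pin; nearest the pin
- warm_b: small mould, a plain aluminium block 36 x 50 x 34 mm with a round hole in its top, about 0.28 kg; origin at the centre of its underside, x across its 36 mm width, y along its 50 mm length, z up out of its top; one of the waiting moulds: at the start it lies in the lane uphill of the pin; behind warm_a (absent in some starts)
- fresh_a: long mould, a plain aluminium block 45 x 100 x 30 mm with a shallow slot in its top, about 0.74 kg; origin at the centre of its underside, x across its 45 mm width, y along its 100 mm length, z up out of its top; one of the freshly filled moulds: at the start it lies flat on the bench (absent in some starts)
- fresh_b: small mould, a plain aluminium block 36 x 50 x 34 mm with a round hole in its top, about 0.28 kg; origin at the centre of its underside, x across its 36 mm width, y along its 50 mm length, z up out of its top; one of the freshly filled moulds: at the start it lies flat on the bench (absent in some starts)
- fresh_c: small mould, a plain aluminium block 36 x 50 x 34 mm with a round hole in its top, about 0.28 kg; origin at the centre of its underside, x across its 36 mm width, y along its 50 mm length, z up out of its top; one of the freshly filled moulds: at the start it lies flat on the bench (absent in some starts)
- made_hook_b00: finished moulded coat hook standing at the far edge of the bench behind the lane, 28 x 86 x 64 mm, origin under its middle; a bystander

How it is judged (in metres and radians):
On the way, in this order (a step that is already met when the one before it is completed fails the run):
1. the foremost small set mould (cool_a) is in a small pocket ((horizontal distance between cool_a and pocket_small_a below 0.009 m or horizontal distance between cool_a and pocket_small_b below 0.009 m) and z of cool_a in the frame of tray between 0.007 and 0.0145 m and angle between the z axis of cool_a and the z axis of tray, either way round below 0.12 rad), for 0.2 s.
2. the long set mould (cool_b) is in the long pocket (horizontal distance between cool_b and pocket_long below 0.009 m and z of cool_b in the frame of tray between 0.007 and 0.0145 m and angle between the z axis of cool_b and the z axis of tray, either way round below 0.12 rad), for 0.2 s.
3. the rear small set mould (cool_c) is in a small pocket ((horizontal distance between cool_c and pocket_small_a below 0.009 m or horizontal distance between cool_c and pocket_small_b below 0.009 m) and z of cool_c in the frame of tray between 0.007 and 0.0145 m and angle between the z axis of cool_c and the z axis of tray, either way round below 0.12 rad), for 0.2 s.
4. with the plunger up, all waiting moulds have run past the pin (value of joint plunger above 0.02 m and y of warm_a in the frame of bed between 0 and 0.172 m and x of warm_a in the frame of bed between -0.03 and 0.03 m and z of warm_a in the frame of bed between -0.02 and 0.025 m and y of warm_b in the frame of bed between 0 and 0.197 m and x of warm_b in the frame of bed between -0.03 and 0.03 m and z of warm_b in the frame of bed between -0.02 and 0.025 m), for 0.1 s.
5. the pin is down again behind them, and they rest at the front stop (value of joint plunger below 0.004 m and y of warm_a in the frame of bed between 0.04 and 0.075 m and x of warm_a in the frame of bed between -0.01 and 0.01 m and z of warm_a in the frame of bed between -0.005 and 0.006 m and angle between the z axis of each of warm_a, warm_b and the z axis of bed, either way round below 0.12 rad and y of warm_b in the frame of bed between 0.015 and 0.145 m and x of warm_b in the frame of bed between -0.01 and 0.01 m and z of warm_b in the frame of bed between -0.005 and 0.006 m), for 0.2 s.
6. all fresh moulds lie in the lane behind the pin (value of joint plunger below 0.004 m and y of fresh_a in the frame of bed between 0.278 and 0.435 m and x of fresh_a in the frame of bed between -0.01 and 0.01 m and z of fresh_a in the frame of bed between -0.005 and 0.006 m and angle between the z axis of each of fresh_a, fresh_b, fresh_c and the z axis of bed, either way round below 0.12 rad and angle between the y axis of each of fresh_a, fresh_b, fresh_c and the y axis of bed, either way round below 0.3 rad and y of fresh_b in the frame of bed between 0.253 and 0.435 m and x of fresh_b in the frame of bed between -0.01 and 0.01 m and z of fresh_b in the frame of bed between -0.005 and 0.006 m and y of fresh_c in the frame of bed between 0.253 and 0.435 m and x of fresh_c in the frame of bed between -0.01 and 0.01 m and z of fresh_c in the frame of bed between -0.005 and 0.006 m), for 0.2 s.
At the end, for the whole second after the job is handed in: every set mould flat on the floor of a pocket of its own size (centre within 9 mm of the pocket's), every waiting mould closed up to the front stop, every fresh mould lengthwise and flat between the guides of the lane behind the pin, the pin fully down (within 4 mm), everything at rest (all of step 1 and all of step 2 and all of step 3 and all of step 6 and y of warm_a in the frame of bed between 0.04 and 0.075 m and x of warm_a in the frame of bed between -0.01 and 0.01 m and z of warm_a in the frame of bed between -0.005 and 0.006 m and angle between the z axis of each of warm_a, warm_b and the z axis of bed, either way round below 0.12 rad and y of warm_b in the frame of bed between 0.015 and 0.145 m and x of warm_b in the frame of bed between -0.01 and 0.01 m and z of warm_b in the frame of bed between -0.005 and 0.006 m and linear speed of each of cool_a, cool_b, cool_c, warm_a, warm_b, fresh_a, fresh_b, fresh_c below 0.02 m/s); the robot touches nothing.
It fails at once if the plunger is pulled up while a set mould is still in the front of the lane or a fresh mould is in the lane (value of joint plunger above 0.02 m and ((y of cool_a in the frame of bed between 0 and 0.23 m and x of cool_a in the frame of bed between -0.03 and 0.03 m and z of cool_a in the frame of bed between -0.02 and 0.025 m) or (y of cool_b in the frame of bed between 0 and 0.23 m and x of cool_b in the frame of bed between -0.03 and 0.03 m and z of cool_b in the frame of bed between -0.02 and 0.025 m) or (y of cool_c in the frame of bed between 0 and 0.23 m and x of cool_c in the frame of bed between -0.03 and 0.03 m and z of cool_c in the frame of bed between -0.02 and 0.025 m) or (y of fresh_a in the frame of bed between 0 and 0.47 m and x of fresh_a in the frame of bed between -0.03 and 0.03 m and z of fresh_a in the frame of bed between -0.02 and 0.025 m) or (y of fresh_b in the frame of bed between 0 and 0.47 m and x of fresh_b in the frame of bed between -0.03 and 0.03 m and z of fresh_b in the frame of bed between -0.02 and 0.025 m) or (y of fresh_c in the frame of bed between 0 and 0.47 m and x of fresh_c in the frame of bed between -0.03 and 0.03 m and z of fresh_c in the frame of bed between -0.02 and 0.025 m))).
It fails at once if the finished hook behind the lane is shifted by more than 30 mm (distance of made_hook_b00 from where it was at the start of the episode above 0.03 m).
Of cool_c, warm_b only 1 to 2 are there at a start; the rules pass over those that are not, and their reading is None.
Of fresh_a, fresh_b, fresh_c only 2 to 3 are there at a start; the rules pass over those that are not, and their reading is None.
At some moment in a run one of fresh_a, fresh_b, fresh_c may be knocked a few centimetres aside while the robot is not near it.
It also fails if it takes over 210 s, if anything falls off the work surface, if the arm or the gripper's body presses on something with over 40 N, if the wrist force passes 120 N, or if a joint passes its speed limit or range.

ROBOT

A 6-joint arm with a two-finger parallel gripper is mounted at the origin on the work surface; the furniture and walls round the work are solid. World frame = base frame: x ahead of the robot, y to its left, z up, the work surface at z = 0. Lengths are in mm, angles in rad, forces in N, time in s.
With the tool pointing down it reaches from about 350 to 975 mm from the base axis. Payload 7.1 kg.
Tool frame: the origin (TCP) lies on the front face of the gripper's body, between the roots of the fingers; the fingertips stand 80 mm ahead of it and the grasp point (between the pads) lies 61 mm ahead of it (env.tips_ahead is the distance from the TCP to the fingertips, in mm); z points along the fingers, y is the direction in which the jaws open and shut (so a half turn about z gives the same grasp; the last joint's range is limited). The gripper opens to 88 mm and grips with 3 to 60 N. Pads are 20 mm wide; open, the fingers measure 115 mm over their backs; the gripper's body (75 mm by 178 mm) begins 61 mm behind the grasp point.
Start: joints at [-1.231, 0.423, 1.63, -0, 1.089, -0.019], TCP at [219.486, -585.176, 302.675] pointing down, gripper open.
Joint ranges: [-3, 3], [-0.9, 2.11], [0.09, 2.58], [-1.31, 4.45], [0.11, 2.69], [-2.54, 2.54]. Speed limits (rad/s): [2.39, 2.39, 3.01, 3.14, 3.14, 3.14].

INTERFACE

Orientations are given as a unit quaternion [x, y, z, w].
In Python, from station import env, set_gripper, viewer, workorder gives the robot as it stands. Calls block until the motion is done:
- env.reach(position, orientation): joint-space move of the TCP to a pose.
- env.move_l(position, rot=None, rate=150, f_stop=None): straight line of the TCP; rot=None keeps the orientation; rate is the mean speed in mm/s. With f_stop (N) it stops when the force on the tool has changed by that much, and returns True; else False.
- env.move_joints(angles): joint-space move.
- set_gripper(opening): finger opening in mm; the grip force is fixed at half the most; returns when the fingers have stopped.
- env.hold(seconds).
- env.ik(position, orientation): joint angles nearest the present ones, or None.
- env.read_state(): the state.
- viewer.camera(name): name is "scene" or "top" or "wrist"; returns the picture (384x512x3 uint8, blue, green, red); there is no depth.
- viewer.camera_params(name): a dict with "fx", "fy", "cx", "cy" (pixels), "pose" (4x4, takes a point from camera to world coordinates); the wrist camera has in their place "tool_from_camera" (4x4, takes a point from camera to tool coordinates, whose origin is the TCP and whose axes are the flange's). Camera axes: x right, y up, looking along -z (the intrinsics and any distortion apply to the point x, -y, -z); pixel columns grow to the right and rows downward; lengths in mm; the calibration is good to about 2 mm. A picture is of the moment at which its call begins: read the wrist's pose just before it. camera_params takes no time and is no camera call.
A pose or a line that the arm cannot do raises env.IKError and nothing moves.
- workorder.sign_off(): hands the job in, once; it reports no verdict.
The state is a dict: "time_s": time; "qpos": joint angles; "dq": joint speeds; "tau": joint torques, N m; "tool_pos": TCP position; "orientation": TCP orientation; "force": force on the tool from outside, world axes, zero at the start; "wrist_torque": the same for the moment, N m; "width": finger opening in mm.
Only numpy, scipy, OpenCV 4.12 (cv2) and the standard library are available. Lean on these libraries where they do the work, as an engineer would, in place of code of your own. Each camera call takes 0.05 s, during which the arm holds its last target.

## Working session

There is one attempt and no reset: what is moved stays moved. The work goes in short steps, each a Python script; the robot and the scene stay as the last script left them, time stands still between calls to the robot, and variables do not carry over. Pictures are saved under pics/ and viewed, and the job is handed in when it is done.

```bash
ls; mkdir -p pics; python3 - <<'E'
from station import env, set_gripper, viewer, workorder
import cv2
print(env.read_state()['time_s'], env.tips_ahead)
for n in ("scene","top","wrist"):
    im=viewer.camera(n); cv2.imwrite(f"pics/a_{n}.png",im)
    p=viewer.camera_params(n); print(n,p)
E
```

```text
pics
0.0 80.0
scene {'fx': 438.45977524780545, 'fy': 438.45977524780545, 'cx': 251.78846509525997, 'cy': 185.7492630456969, 'pose': array([[-8.82079611e-01,  2.83996008e-01, -3.75874750e-01,
         1.19852592e+02],
       [-4.70804053e-01, -5.59708731e-01,  6.81960175e-01,
         6.61136771e+02],
       [-1.67064120e-02,  7.78506521e-01,  6.27414131e-01,
         8.53852019e+02],
       [ 0.00000000e+00,  0.00000000e+00,  0.00000000e+00,
         1.00000000e+00]])}
top {'fx': 409.10216995888743, 'fy': 409.10216995888743, 'cx': 254.5857252218565, 'cy': 196.8195394096669, 'pose': array([[ 9.30692559e-03,  9.92824054e-01, -1.19221550e-01,
         4.16335714e+02],
       [-9.99479146e-01,  1.29204061e-02,  2.95719354e-02,
        -8.84690468e+01],
       [ 3.09001196e-02,  1.18884229e-01,  9.92427188e-01,
         1.08813837e+03],
       [ 0.00000000e+00,  0.00000000e+00,  0.00000000e+00,
         1.00000000e+00]])}
wrist {'fx': 337.45746802741075, 'fy': 337.45746802741075, 'cx': 254.82389119545607, 'cy': 191.61359607018574, 'tool_from_camera': array([[ 5.88871025e-04,  9.52279503e-01,  3.05226802e-01,
         8.47021571e+01],
       [ 9.99999390e-01, -8.45939458e-04,  7.09964326e-04,
         1.12412784e+00],
       [ 9.34287872e-04,  3.05226198e-01, -9.52279421e-01,
        -8.18157972e+01],
       [ 0.00000000e+00,  0.00000000e+00,  0.00000000e+00,
         1.00000000e+00]])}
```

View pics/a_top.png

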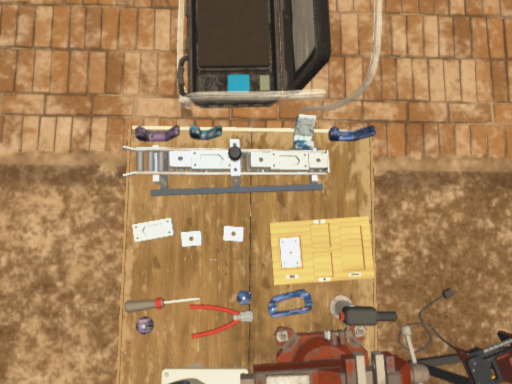

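View pics/a_scene.png

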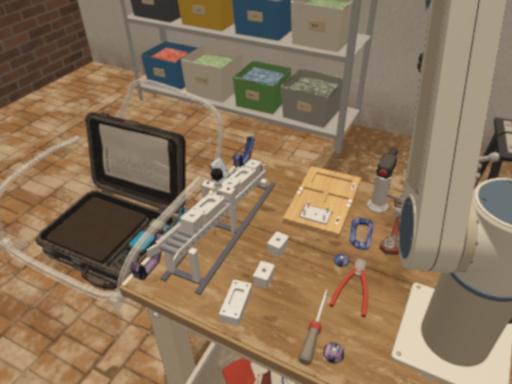

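View pics/a_wrist.png

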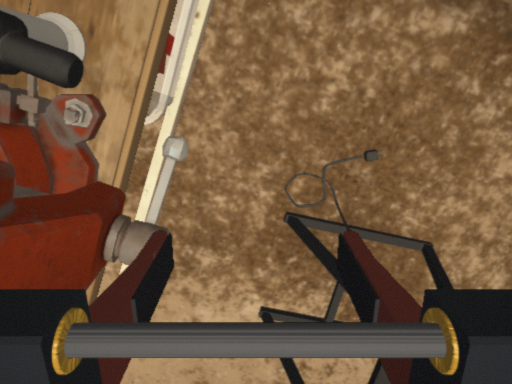

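```bash
cat > h.py <<'E'
import numpy as np, cv2
from station import env, set_gripper, viewer, workorder
from scipy.spatial.transform import Rotation as R
def cam(n,st=None):
    p=viewer.camera_params(n)
    if 'pose' in p: T=np.array(p['pose'])
    else:
        st=st or env.read_state()
        W=np.eye(4); W[:3,:3]=R.from_quat(st['orientation']).as_matrix(); W[:3,3]=st['tool_pos']
        T=W@np.array(p['tool_from_camera'])
    return p['fx'],p['fy'],p['cx'],p['cy'],T
def shot(n,name=None):
    st=env.read_state(); c=cam(n,st); im=viewer.camera(n)
    if name: cv2.imwrite(f'pics/{name}.png',im)
    return im,c
def px2w(c,uv,z):
    fx,fy,cx,cy,T=c; uv=np.atleast_2d(np.array(uv,float))
    d=np.stack([(uv[:,0]-cx)/fx,-(uv[:,1]-cy)/fy,-np.ones(len(uv))],1)@T[:3,:3].T
    o=T[:3,3]; t=(z-o[2])/d[:,2]
    return o+d*t[:,None]
def w2px(c,P):
    fx,fy,cx,cy,T=c; P=np.atleast_2d(np.array(P,float))
    q=(P-T[:3,3])@T[:3,:3]
    return np.stack([cx+fx*q[:,0]/-q[:,2],cy-fy*q[:,1]/-q[:,2]],1)
def zoom(im,x0,y0,x1,y1,k,name):
    z=cv2.resize(im[y0:y1,x0:x1],None,fx=k,fy=k,interpolation=cv2.INTER_CUBIC)
    cv2.imwrite(f'pics/{name}.png',z)
def Rdown(yaw): # jaws (tool y) direction at angle yaw+90 from x ; tool z down
    return (R.from_euler('z',yaw)*R.from_euler('x',np.pi)).as_quat()
E
python3 - <<'E'
import cv2
from h import *
im=cv2.imread('pics/a_top.png'); zoom(im,115,110,345,205,3.4,'z1'); zoom(im,115,205,385,295,2.9,'z2')
print(R.from_quat(env.read_state()['orientation']).as_matrix().round(2))
E
```

```text
[[ 0.94  0.35 -0.  ]
 [ 0.35 -0.94  0.  ]
 [-0.   -0.   -1.  ]]
```

View pics/z1.png

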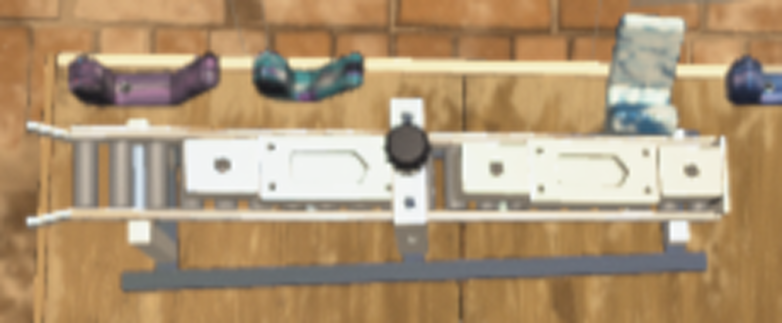

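View pics/z2.png

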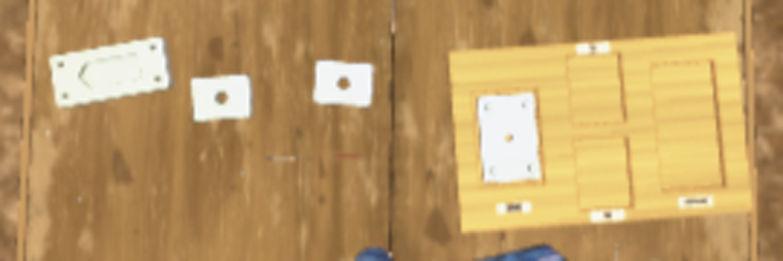

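```bash
cat >> h.py <<'E'
from scipy.optimize import least_squares
A12=np.radians(12)
def bedT(p): # x,y,yaw -> 4x4 ; bed y uphill
    T=np.eye(4); T[:3,:3]=(R.from_euler('z',p[2])*R.from_euler('x',A12)).as_matrix(); T[:3,3]=[p[0],p[1],40]; return T
def tf(T,P): P=np.atleast_2d(np.array(P,float)); return P@T[:3,:3].T+T[:3,3]
E
python3 - <<'E'
from h import *
c=cam('top')
obs=np.array([(691,170),(497,169),(222,164)])/3.4+[115,110]
m=np.array([(0,25,34),(0,175,34),(0,370,34)])
f=lambda p:(w2px(c,tf(bedT(p),m))-obs).ravel()
s=least_squares(f,[780,-250,0],x_scale=[100,100,1]); print('bed',s.x,s.fun.round(2))
B=bedT(s.x); print('knob-ish/pin/top',tf(B,[(0,232,0),(0,470,0)]))
t2=lambda l:np.array(l)/2.9+[115,205]
print('tray corners',px2w(c,t2([(450,50),(735,32),(752,212),(462,232)]),20))
print('small pockets',px2w(c,t2([(568,57),(620,55),(627,122),(575,125),(574,137),(628,137),(633,207),(580,208)]),20))
print('long pocket',px2w(c,t2([(651,64),(714,60),(723,186),(661,190)]),20))
print('fresh a top',px2w(c,t2([(108,73)]),30),px2w(c,t2([(222,98),(343,83)]),34))
print('hook', px2w(c,np.array([(612,130),(675,130)])/3.4+[115,110],0),px2w(c,np.array([(622,15),(683,18),(608,85),(668,85)])/3.4+[115,110],64))
E
```

```text
bed [ 6.33859272e+02 -2.96717050e+02  4.82739351e-02] [ 0.32  0.15 -0.02 -0.29 -0.27  0.13]
knob-ish/pin/top [[622.90870997 -70.05117168  88.23551227]
 [611.67494424 162.47675558 137.71849468]]
tray corners [[ 478.24551461 -161.68792277   20.        ]
 [ 497.49818354 -421.36188921   20.        ]
 [ 336.44583075 -432.81597368   20.        ]
 [ 317.22057974 -173.10178747   20.        ]]
small pockets [[ 473.1048828  -268.52462794   20.        ]
 [ 475.42888003 -315.82383065   20.        ]
 [ 415.28758649 -321.41027263   20.        ]
 [ 412.18101851 -274.40350164   20.        ]
 [ 401.49549629 -273.41887734   20.        ]
 [ 401.92593207 -322.13856763   20.        ]
 [ 340.09058886 -325.80823759   20.        ]
 [ 338.87894802 -278.30282044   20.        ]]
long pocket [[ 467.59762333 -343.94858893   20.        ]
 [ 471.83629252 -401.53108766   20.        ]
 [ 359.17823359 -407.1869741    20.        ]
 [ 355.22682044 -351.20166651   20.        ]]
fresh a top [[454.00610354 141.43533841  30.        ]] [[432.96632956  40.08989225  34.        ]
 [447.20913135 -66.09224013  34.        ]]
hook [[ 681.9357279  -229.91644244    0.        ]
 [ 682.78843337 -280.70133589    0.        ]] [[ 756.08440337 -229.47428673   64.        ]
 [ 754.63049722 -276.22604355   64.        ]
 [ 701.11303765 -218.64131244   64.        ]
 [ 701.9280913  -264.33225765   64.        ]]
```

```bash
python3 - <<'E'
from h import *
env.reach([420,-300,300],Rdown(0.0)); print(env.read_state()['time_s'])
im,c=shot('wrist','w_tray'); np.save('pics/c_tray.npy',np.array(c,dtype=object),allow_pickle=True)
env.reach([600,-190,320],Rdown(0.05)); print(env.read_state()['time_s'])
im,c=shot('wrist','w_lane'); np.save('pics/c_lane.npy',np.array(c,dtype=object),allow_pickle=True)
E
```

```text
1.4583
2.3667
```

View pics/w_tray.png

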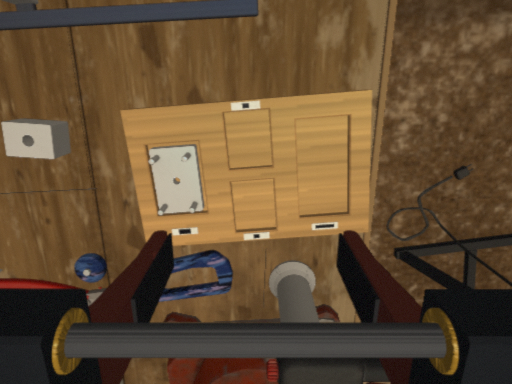

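View pics/w_lane.png

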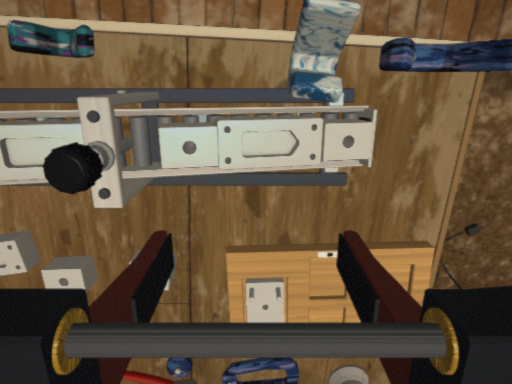

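```bash
python3 - <<'E'
import cv2
from h import *
im=cv2.imread('pics/w_tray.png'); zoom(im,115,85,385,250,2.9,'z3')
im=cv2.imread('pics/w_lane.png'); zoom(im,120,90,390,220,2.9,'z4')
E
```

```text
(no output)
```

View pics/z3.png

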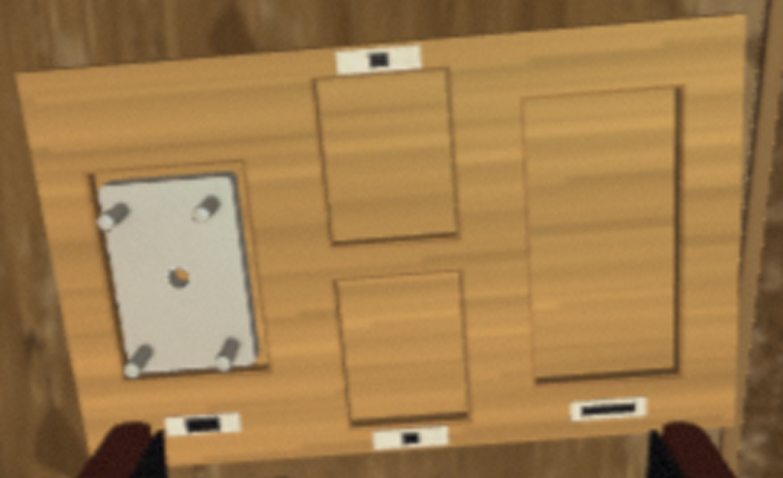

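View pics/z4.png

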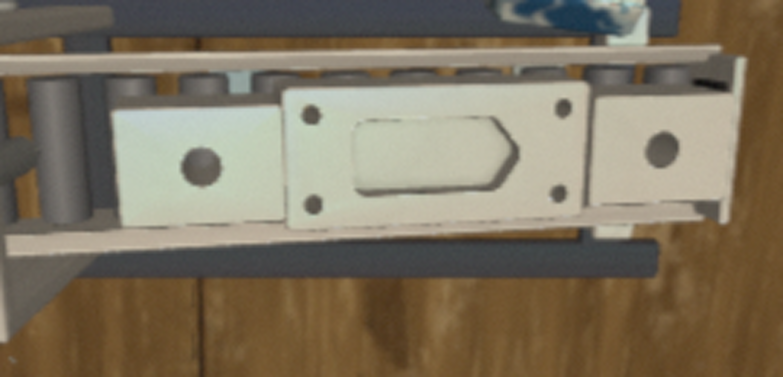

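```bash
python3 - <<'E'
from h import *
c=np.load('pics/c_tray.npy',allow_pickle=True)
o=lambda l,x,y:np.array(l,float)/2.9+[x,y]
# order: (+x,+y),(+x,-y),(-x,-y),(-x,+y)
sg=np.array([(1,1),(1,-1),(-1,-1),(-1,1)])
far=o([(313,80),(448,70),(458,233),(332,243)],115,85)
near=o([(335,280),(460,272),(468,413),(350,423)],115,85)
lon=o([(522,98),(680,86),(680,372),(535,381)],115,85)
cor=o([(17,73),(745,14)],115,85)
def pred(p):
    x,y,a,xs,ys,xl,yl=p
    L=np.vstack([sg*[31,24]+[xs+38,ys],sg*[31,24]+[xs-38,ys],sg*[56,28.5]+[xl,yl],sg[:2]*[80,131]])
    rot=np.array([[np.cos(a),-np.sin(a)],[np.sin(a),np.cos(a)]])
    return np.c_[L@rot.T+[x,y],np.full(len(L),20)]
obs=np.vstack([far,near,lon,cor])
s=least_squares(lambda p:(w2px(c,pred(p))-obs).ravel(),[407,-297,-.07,0,0,0,-80],x_scale=[100,100,1,10,10,10,10],loss='soft_l1')
print('tray',s.x.round(3)); print((w2px(c,pred(s.x))-obs).round(1).tolist())
x,y,a,xs,ys,xl,yl=s.x; rot=np.array([[np.cos(a),-np.sin(a)],[np.sin(a),np.cos(a)]])
P=[rot@v+[x,y] for v in ([xs+38,ys],[xs-38,ys],[xl,yl])]; print('far,near,long',np.round(P,1))
c=np.load('pics/c_lane.npy',allow_pickle=True)
obs=o([(662,149),(201,166),(311,115),(564,108),(314,204),(559,193)],120,90)
w=np.array(obs)
# a hole (0,25,34), c hole; corners of tops
obs=o([(662,149),(201,166),(288,90),(587,82),(585,217),(290,228),(118,108),(282,108),(285,220),(122,224),(594,95),(731,93)],120,90)
m0=[(0,25,34),(0,175,34),(22.5,150,30),(22.5,50,30),(-22.5,50,30),(-22.5,150,30),(18,200,34),(18,150,34),(-18,150,34),(-18,200,34),(18,50,34),(18,0,34)]
def pr(p):
    m=np.array(m0,float)
    m[[0,10,11],0]+=p[3]; m[2:6,0]+=p[4]; m[[1,6,7,8,9],0]+=p[5]
    return w2px(c,tf(bedT(p),m))
s=least_squares(lambda p:np.r_[(pr(p)-obs).ravel(),(p[3]+p[4]+p[5])*.1],[633,-296,.048,0,0,0],x_scale=[100,100,1,10,10,10],loss='soft_l1')
print('bed',s.x.round(3),(pr(s.x)-obs).round(1).tolist())
# guide tops at z=8, x=+-31 : predicted y-lines
B=bedT(s.x); print((w2px(c,tf(B,[(31,0,8),(31,170,8),(-31,0,8),(-31,170,8)])) -[120,90])*2.9)
E
```

```text
tray [ 4.08712e+02 -2.97740e+02  7.90000e-02  1.09100e+00 -8.80000e-02
  1.20500e+00 -7.94910e+01]
[[0.4, -0.8], [-0.4, -1.1], [-0.2, 0.5], [-0.2, 0.4], [0.0, -0.2], [-0.1, -0.7], [0.4, 1.7], [0.2, 1.2], [0.3, -0.2], [0.2, -0.4], [-0.5, 0.2], [-0.1, 0.7], [-0.4, 0.1], [0.4, -0.0]]
far,near,long [[ 447.7 -294.7]
 [ 371.9 -300.7]
 [ 416.2 -376.9]]
bed [ 6.35653e+02 -2.97021e+02  4.70000e-02  2.43000e-01 -1.73000e-01
 -7.00000e-02] [[0.4, 0.1], [0.3, 0.0], [-2.3, -0.9], [1.6, -0.2], [-0.7, 0.2], [-1.4, 1.4], [-2.6, -0.2], [0.4, -1.5], [0.6, 0.3], [-0.4, 1.5], [0.6, 0.2], [2.4, -0.2]]
[[702.10826684  47.52936058]
 [210.07749686  53.47470155]
 [685.30846277 219.94601877]
 [220.05842263 243.17056839]]
```

```bash
cat >> h.py <<'E'
BED=bedT([635.0,-297.0,0.047]); TRAY_YAW=0.079
POCK={'far':(447.7,-294.7),'near':(371.9,-300.7),'long':(416.2,-376.9)}
def bedq(s): # s=+1: tool x along +bed y ; -1 downhill
    z=-BED[:3,2]; x=s*BED[:3,1]; y=np.cross(z,x)
    return R.from_matrix(np.c_[x,y,z]).as_quat()
def bedp(x,y,tip): return tf(BED,[(x,y,tip+80)])[0]
def T(): return round(env.read_state()['time_s'],2)
E
python3 - <<'E'
from h import *
for s in (1,-1):
  for p in [(0,25,11),(0,25,80),(0,50,11),(0,350,11),(0,420,11),(0,420,90)]:
    q=env.ik(bedp(*p),bedq(s)); print(s,p,None if q is None else np.round(q,2))
for k,v in POCK.items():
  for a in (0,np.pi):
    q=env.ik([*v,102],Rdown(TRAY_YAW+a)); print(k,a,None if q is None else np.round(q,2))
E
```

```text
1 (0, 25, 11) [-0.51  0.76  1.48  0.21  1.02 -0.67]
1 (0, 25, 80) [-0.52  0.69  1.44  0.19  1.14 -0.66]
1 (0, 50, 11) [-0.48  0.74  1.51  0.21  1.01 -0.65]
1 (0, 350, 11) [-0.05  0.55  1.7   0.26  0.93 -0.26]
1 (0, 420, 11) [ 0.06  0.53  1.7   0.26  0.93 -0.15]
1 (0, 420, 90) [ 0.03  0.43  1.65  0.24  1.07 -0.13]
-1 (0, 25, 11) [-0.51  0.76  1.48  0.21  1.02  2.47]
-1 (0, 25, 80) [-0.52  0.69  1.44  0.19  1.14  2.48]
-1 (0, 50, 11) [-0.48  0.74  1.51  0.21  1.01  2.49]
-1 (0, 350, 11) None
-1 (0, 420, 11) None
-1 (0, 420, 90) None
far 0 [-0.6   0.61  1.92 -0.    0.61  0.89]
far 3.141592653589793 [-0.6   0.61  1.92 -0.    0.61 -2.25]
near 0 [-0.7   0.56  2.05 -0.    0.53  0.79]
near 3.141592653589793 [-0.7   0.56  2.05 -0.    0.53 -2.35]
long 0 [-0.76  0.63  1.87 -0.    0.64  0.73]
long 3.141592653589793 [-0.76  0.63  1.87 -0.    0.64 -2.41]
```

```bash
cat >> h.py <<'E'
def pick_lane(y,ow=60,tip=11):
    set_gripper(ow)
    env.reach(bedp(0,y,85),bedq(1))
    env.move_l(bedp(0,y,tip),rate=120)
    set_gripper(0); w=env.read_state()['width']
    env.move_l(bedp(0,y,tip+50),rate=100)
    print('picked width',w,env.read_state()['width'],'t',T())
def place_tray(k,rel):
    x,y=POCK[k]; q=Rdown(TRAY_YAW)
    env.reach([x,y,170],q)
    st=env.read_state()
    env.move_l([x,y,103.0],rate=80,f_stop=8)
    print('z',env.read_state()['tool_pos'],'w',env.read_state()['width'])
    set_gripper(rel)
    env.move_l([x,y,190],rate=150); print('t',T())
E
python3 - <<'E'
from h import *
pick_lane(25)
shot('scene','s1'); place_tray('far',50)
env.reach([520,-250,320],Rdown(0.05)); shot('wrist','w1')
E
```

```text
picked width 36.05405448669127 35.91430353925851 t 6.58
z [ 446.99786664 -294.20010272  102.63569323] w 35.88229219808201
t 10.03
```

View pics/w1.png

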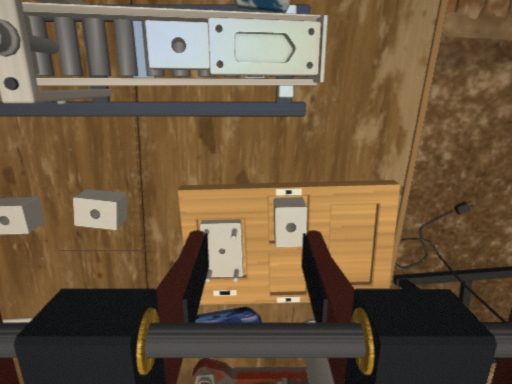

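View pics/s1.png

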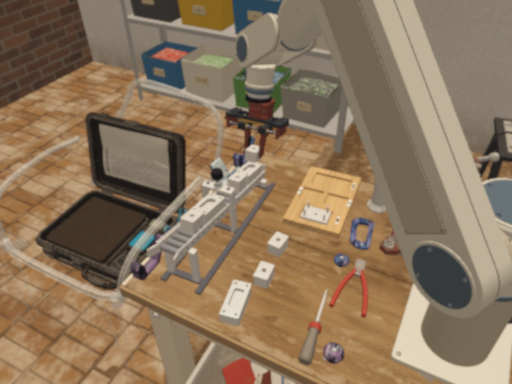

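```bash
python3 - <<'E'
from h import *
c=cam('wrist'); im=cv2.imread('pics/w1.png'); zoom(im,170,170,420,310,3,'z5')
print(px2w(c,[(291,228)],45), px2w(c,[(291,228)],11))
E
```

```text
[[ 447.16422517 -294.97390828   45.        ]] [[ 432.12058717 -299.60522517   11.        ]]
```

View pics/z5.png

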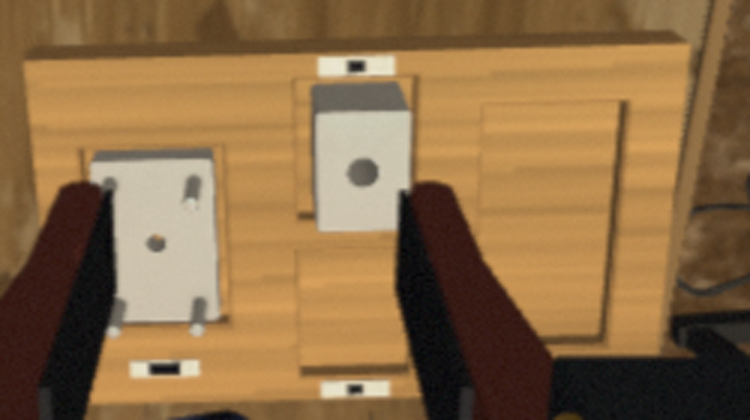

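```bash
python3 - <<'E'
from h import *
pick_lane(50,57)
place_tray('long',58)
env.reach([520,-250,320],Rdown(0.05)); im,c=shot('wrist','w2'); zoom(im,0,0,420,310,1.9,'z6')
E
```

```text
picked width 44.57810323593767 44.74561863267123 t 14.36
z [ 415.53666725 -376.24171151  103.04177049] w 44.589653124831855
t 17.57
```

View pics/z6.png

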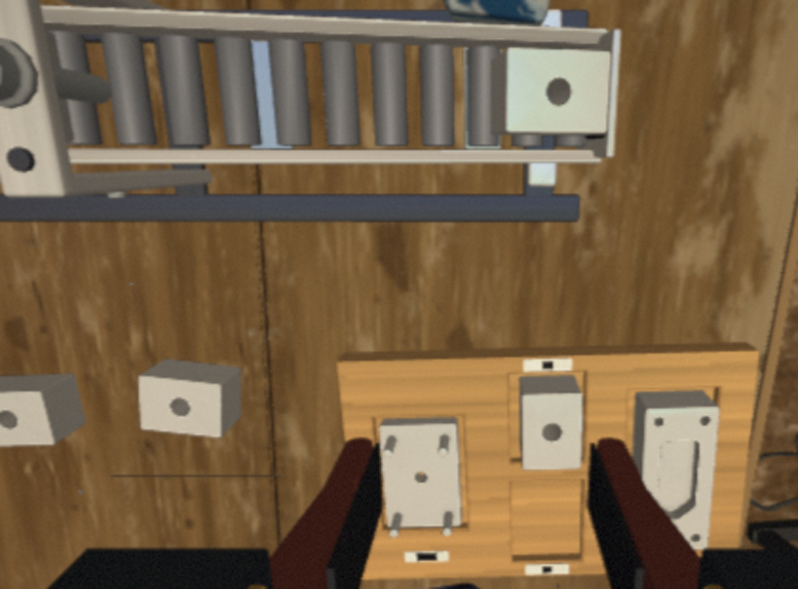

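```bash
python3 - <<'E'
from h import *
pick_lane(25)
place_tray('near',50)
env.reach([480,-250,330],Rdown(0.05)); im,c=shot('wrist','w3a')
env.reach([560,-60,380],Rdown(0.05)); im,c=shot('wrist','w3'); np.save('pics/c_w3.npy',np.array(c,dtype=object),allow_pickle=True)
im,c=shot('top','t3'); zoom(im,115,110,385,295,2.9,'z7');print(T())
E
```

```text
picked width 36.023287590685875 35.8283961987842 t 22.17
z [ 371.40993848 -300.23274802  102.6520379 ] w 35.9167995743066
t 25.48
27.26
```

View pics/w3a.png

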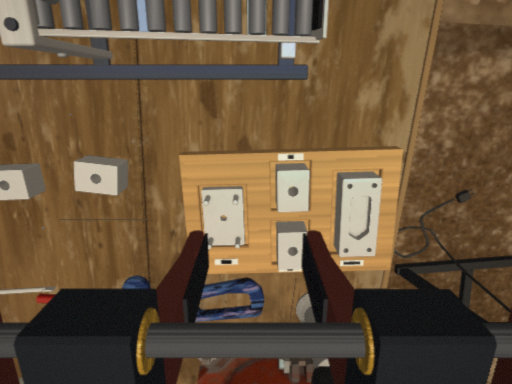

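View pics/w3.png

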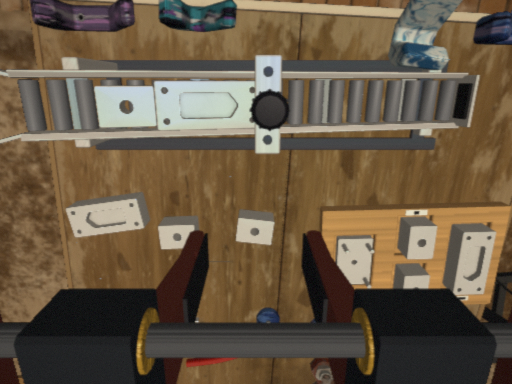

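View pics/z7.png

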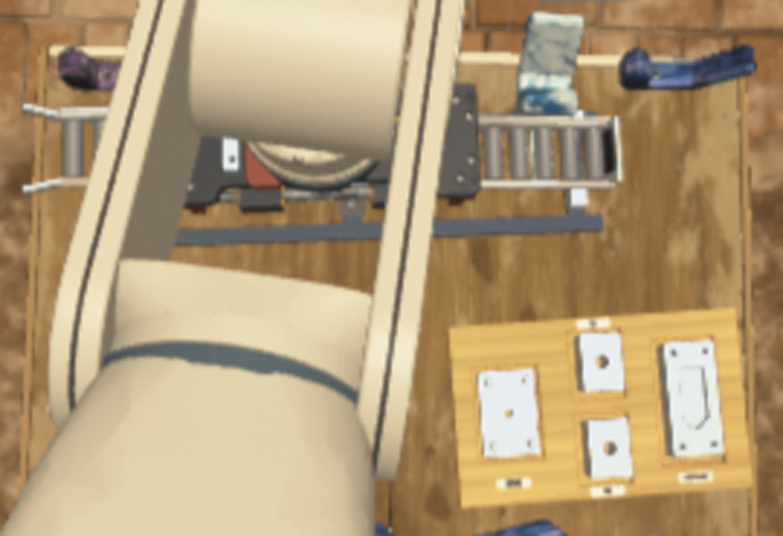

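```bash
python3 - <<'E'
from h import *
im=cv2.imread('pics/w3.png'); zoom(im,225,45,315,165,5,'z8')
im=cv2.imread('pics/w_lane.png'); zoom(im,30,85,165,215,5,'z9')
E
```

```text
(no output)
```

View pics/z8.png

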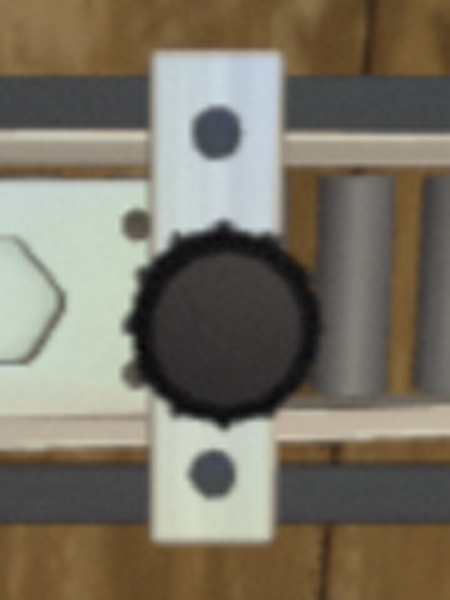

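View pics/z9.png

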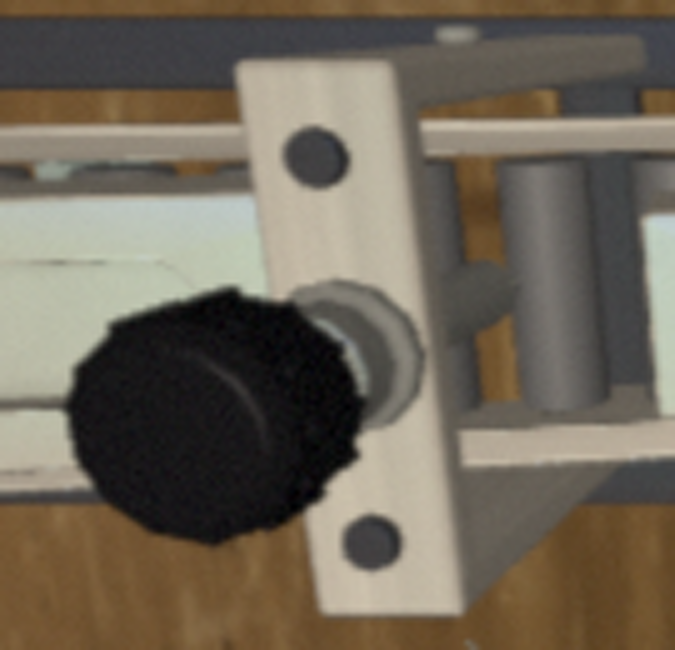

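```bash
python3 - <<'E'
from h import *
c1=np.load('pics/c_w3.npy',allow_pickle=True);c2=np.load('pics/c_lane.npy',allow_pickle=True);c3=cam('top')
o=[(c1,(270,110)),(c2,(65,172.6)),(c3,np.array((407,148))/3.4+[115,110])]
f=lambda P:np.concatenate([(w2px(c,P)[0]-u) for c,u in o])
s=least_squares(f,[624,-70,190]);print(s.x,s.fun.round(1))
for z in (180,190,200,210): print(z,[px2w(c,[u],z)[0,:2].round(1) for c,u in o])
print(tf(BED,[(0,232,0)]))
# bridge top bolts in z8 & z9 -> height
o=[(c1,np.array((216,132))/5+[225,45]),(c2,np.array((316,157))/5+[30,85])]
print(least_squares(lambda P:np.concatenate([(w2px(c,P)[0]-u) for c,u in o]),[650,-70,150]).x)
o=[(c1,np.array((212,473))/5+[225,45]),(c2,np.array((371,543))/5+[30,85])]
print(least_squares(lambda P:np.concatenate([(w2px(c,P)[0]-u) for c,u in o]),[590,-70,150]).x)
E
```

```text
[624.23630609 -70.03047254 194.18265827] [-0.2  1.   0.1 -0.4  0.1 -1.8]
180 [array([624. , -70.8]), array([619.8, -61.9]), array([623.5, -69.6])]
190 [array([624.7, -70.3]), array([622.7, -67.5]), array([621.2, -69.8])]
200 [array([625.4, -69.9]), array([625.7, -73.2]), array([618.9, -70. ])]
210 [array([626.2, -69.4]), array([628.6, -78.9]), array([616.6, -70.2])]
[[624.33820489 -70.32035495  88.23551227]]
[654.37626182 -68.70384192 146.0109257 ]
[594.38808192 -71.73877667 146.31642351]
```

```bash
python3 - <<'E'
from h import *
q=Rdown(0.05); k=[624.3,-70.3]
set_gripper(60)
env.reach([*k,300],q)
print(env.move_l([*k,242.5],rate=80,f_stop=10), env.read_state()['tool_pos'])
set_gripper(0); st=env.read_state(); print('w',st['width'],st['force'],st['tool_pos'])
env.move_l([*k,242.5+48.5],rate=60); st=env.read_state(); print('w',st['width'],st['force'],st['tool_pos'])
env.hold(1.0)
shot('scene','s4'); shot('top','t4'); shot('wrist','w4'); print(T())
im=cv2.imread('pics/s4.png'); zoom(im,140,100,340,300,4,'z10')
E
```

```text
False [624.5749319  -70.32498229 242.66813935]
w 29.225620609101647 [-0.24688597  4.90439904  2.39137574] [624.34900711 -69.50302029 242.75866013]
w 28.90418166381471 [  4.71182748   4.2777578  -11.28738686] [624.23665633 -69.45605982 289.29017751]
31.72
```

View pics/z10.png

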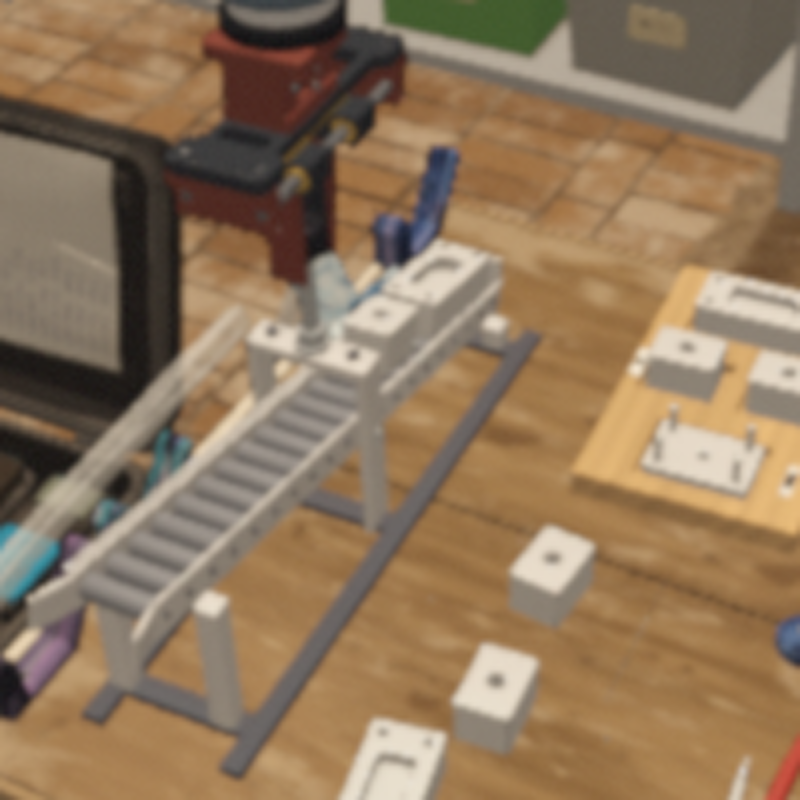

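View pics/w4.png

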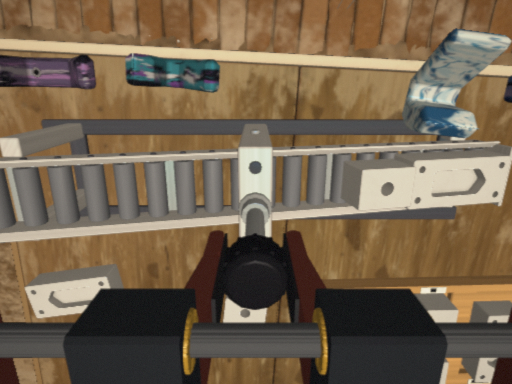

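```bash
python3 - <<'E'
from h import *
k=[624.3,-70.3]
env.move_l([*k,243.5],rate=80); st=env.read_state(); print(st['force'],st['tool_pos'])
set_gripper(50)
env.move_l([*k,300],rate=150)
env.reach([430,20,300],Rdown(0.0)); im,c=shot('wrist','w5'); np.save('pics/c_w5.npy',np.array(c,dtype=object),allow_pickle=True); print(T())
env.reach([560,-60,380],Rdown(0.05)); im,c=shot('wrist','w6'); zoom(im,225,45,515,165,2.7,'z11')
E
```

```text
[ 2.42788882  5.43012096 -3.56680723] [624.31006732 -69.43776944 242.81646975]
34.44
```

View pics/w5.png

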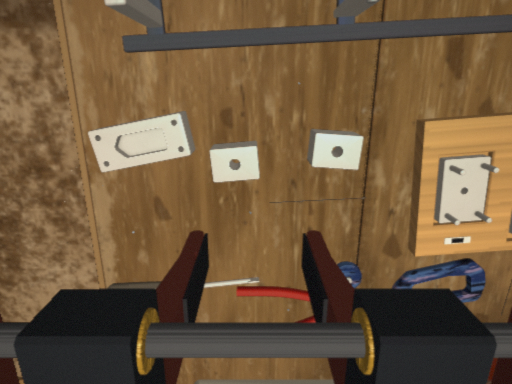

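View pics/z11.png

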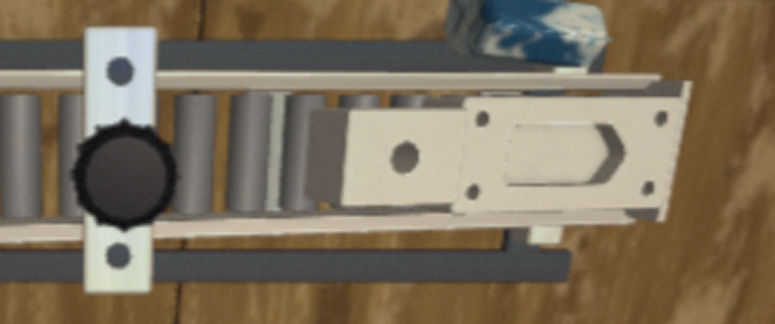

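```bash
cat >> h.py <<'E'
def detect(im,c,x0=0,x1=410,y0=90,y1=235):
    hsv=cv2.cvtColor(im,cv2.COLOR_BGR2HSV)
    m=((hsv[...,1]<60)&(hsv[...,2]>165)).astype(np.uint8)*255
    m[:y0]=0;m[y1:]=0;m[:,:x0]=0;m[:,x1:]=0
    m=cv2.morphologyEx(m,cv2.MORPH_CLOSE,np.ones((9,9)))
    m=cv2.morphologyEx(m,cv2.MORPH_OPEN,np.ones((5,5)))
    out=[]
    for k in cv2.findContours(m,cv2.RETR_EXTERNAL,cv2.CHAIN_APPROX_NONE)[0]:
        if cv2.contourArea(k)<700: continue
        for z,L,W in ((30,100,45),(34,50,36)):
            w=px2w(c,k[:,0,:].astype(float),z)[:,:2]
            (cx,cy),(a,b),ang=cv2.minAreaRect(w.astype(np.float32))
            if a<b: a,b=b,a; ang+=90
            if abs(a-L)<12 and abs(b-W)<10:
                yaw=np.radians(ang)
                while yaw<0: yaw+=np.pi
                while yaw>=np.pi: yaw-=np.pi
                out.append(('long' if L==100 else 'small',cx,cy,yaw,a,b,k[:,0,:].mean(0)))
    return out
def pick_bench(o):
    kind,x,y,yaw=o[:4]; q=Rdown(yaw)
    set_gripper(66 if kind=='long' else 58)
    env.reach([x,y,170],q); env.move_l([x,y,91],rate=120,f_stop=10)
    print(env.read_state()['tool_pos'])
    set_gripper(0); print('w',env.read_state()['width'])
    env.move_l([x,y,300],rate=250)
def load(y,rel):
    q=bedq(1)
    env.reach(bedp(0,y,95),q); print('carry w',env.read_state()['width'],T())
    s=env.move_l(bedp(0,y,12),rate=80,f_stop=12)
    st=env.read_state(); print('stop',s,(np.linalg.inv(BED)@np.r_[st['tool_pos'],1])[:3].round(1),st['force'].round(1) if hasattr(st['force'],'round') else st['force'])
    set_gripper(rel)
    env.move_l(bedp(0,y,75),rate=150); print('t',T())
E
python3 - <<'E'
from h import *
im=cv2.imread('pics/w5.png');c=np.load('pics/c_w5.npy',allow_pickle=True)
for o in detect(im,c): print(o)
for yaw in (1.4,1.7,1.9): print(env.ik([450,140,91],Rdown(yaw)))
E
```

```text
('small', 435.6448669433594, 40.583709716796875, np.float64(1.6602778736312864), 49.96153259277344, 35.34857940673828, array([234.48026316, 163.59210526]))
('small', 449.2876281738281, -66.35348510742188, np.float64(1.5010920800037078), 49.448062896728516, 35.48793411254883, array([336.97402597, 150.72727273]))
('long', 456.9587097167969, 140.30126953125, np.float64(1.7669157372365623), 99.18473815917969, 44.427955627441406, array([139.44186047, 142.39147287]))
[ 2.76365705e-01  5.78716895e-01  2.06573550e+00 -4.44089210e-16
  4.97140256e-01  4.47162032e-01]
[ 2.76365705e-01  5.78716895e-01  2.06573550e+00 -4.44089210e-16
  4.97140256e-01  1.47162032e-01]
[ 2.76365705e-01  5.78716895e-01  2.06573550e+00 -4.44089210e-16
  4.97140256e-01 -5.28379680e-02]
```

```bash
cat >> h.py <<'E'
def look(name):
    env.reach([430,20,300],Rdown(0.0)); im,c=shot('wrist',name); d=detect(im,c)
    for o in d: print(o[0],[round(float(v),3) for v in o[1:6]],o[6].round())
    return d
E
python3 - <<'E'
from h import *
d=look('w7'); o=[o for o in d if o[0]=='long'][0]
pick_bench(o); load(332,60)
env.reach([560,60,400],Rdown(0.05)); im,c=shot('wrist','w8')
E
```

```text
small [435.658, 40.606, 1.659, 49.898, 35.382] [235. 163.]
small [449.397, -66.388, 1.502, 49.446, 35.467] [337. 151.]
long [457.016, 140.308, 1.767, 99.164, 44.367] [140. 142.]
[457.34370764 140.31181669  91.38306889]
w 44.945200003794355
carry w 44.688244361581916 40.94
stop False [  0.4 332.   92.5] [ 0.6 -0.5 -7.6]
t 43.16
```

View pics/w8.png

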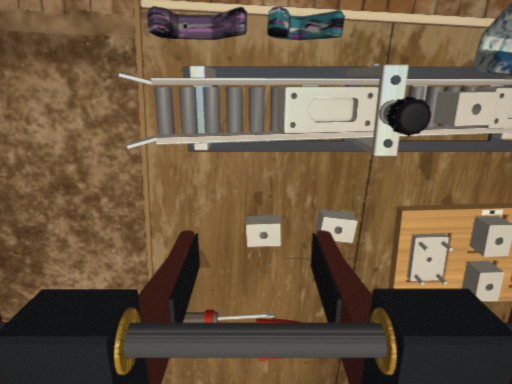

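The long fresh mould lies flat between the guides against the pin (about 332,109). The two small ones remain at (263,234) and (340,229). Next come the small ones.

```bash
python3 - <<'E'
from h import *
d=look('w9'); d=[o for o in d if o[0]=='small']
pick_bench(max(d,key=lambda o:o[2])); load(382,54)
d=look('w10'); d=[o for o in d if o[0]=='small']
if len(d)==1:
    pick_bench(d[0]); load(426,54)
env.reach([560,60,400],Rdown(0.05)); im,c=shot('wrist','w11'); zoom(im,130,50,512,170,2,'z12');print(T())
E
```

```text
small [435.717, 40.634, 1.658, 50.029, 35.425] [235. 164.]
small [449.394, -66.406, 1.501, 49.736, 35.476] [337. 151.]
[435.98962282  40.62907657  91.33378318]
w 35.61986010715795
carry w 35.75710192394987 50.34
stop False [  0.4 382.   92.5] [-0.2  0.2 -2.4]
t 52.6
small [449.293, -66.388, 1.502, 49.76, 35.596] [338. 149.]
[449.57170782 -66.38587045  91.32448548]
w 36.105835967682744
carry w 35.80342163769214 59.23
stop False [4.000e-01 4.261e+02 9.250e+01] [ 0.2  0.3 -2.5]
t 61.49
63.07
```

View pics/w11.png

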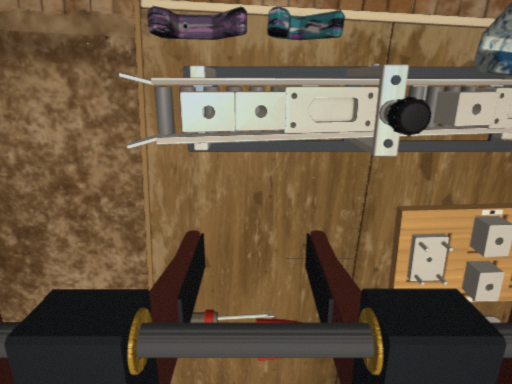

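View pics/z12.png

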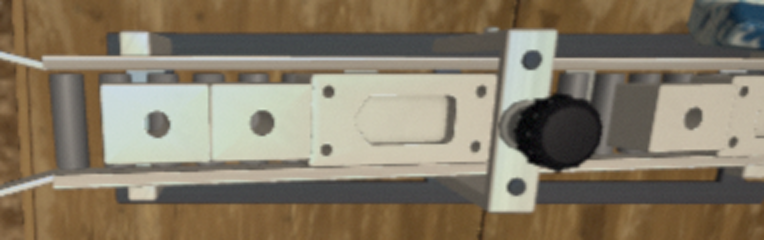

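```bash
python3 - <<'E'
from h import *
def bedxy(c,uv,z):
    # intersect ray with bed plane z
    fx,fy,cx,cy,T=c; d=np.array([(uv[0]-cx)/fx,-(uv[1]-cy)/fy,-1])@T[:3,:3].T
    Bi=np.linalg.inv(BED); o=(Bi@np.r_[T[:3,3],1])[:3]; dd=Bi[:3,:3]@d; return (o+dd*(z-o[2])/dd[2]).round(1)
c=cam('wrist')
z=lambda u,v:(u/2+130,v/2+50)
print('fresh small',bedxy(c,z(158,124),34),bedxy(c,z(262,122),34),'long holes',[bedxy(c,z(*p),30) for p in ((328,92),(481,92),(326,150),(476,147))])
env.reach([600,-190,320],Rdown(0.05)); im,c2=shot('wrist','w12'); zoom(im,20,85,390,215,2.1,'z13')
a=cv2.imread('pics/w_lane.png')[85:215,30:165]; b=im[85:215,30:165]; cv2.imwrite('pics/z14.png',cv2.resize(np.hstack([a,b]),None,fx=2.9,fy=2.9))
np.save('pics/c12.npy',np.array(c2,dtype=object),allow_pickle=True)
E
```

```text
fresh small [  1.  418.5  34. ] [  1.3 369.   34. ] long holes [array([ 14.9, 335.2,  30. ]), array([ 14.7, 253.2,  30. ]), array([-13., 335.,  30.]), array([-13.1, 252.7,  30. ])]
```

View pics/z13.png

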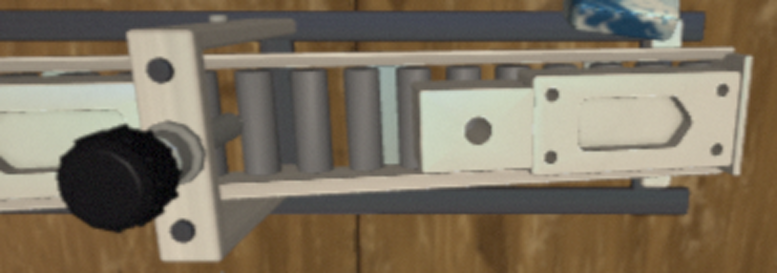

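View pics/z14.png

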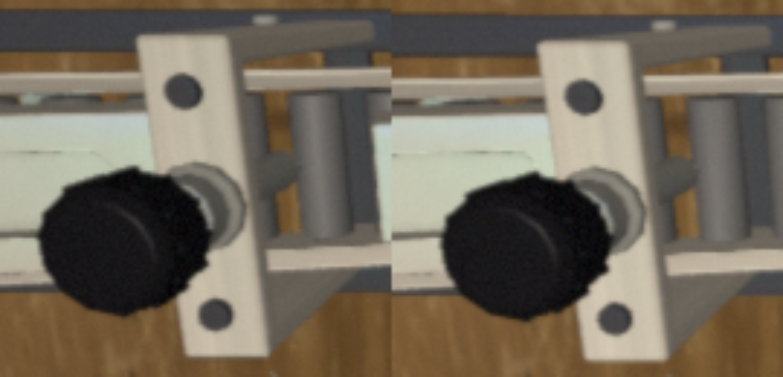

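```bash
python3 - <<'E'
from h import *
env.hold(0.5); im,c=shot('top','tend'); zoom(im,115,110,385,310,2.9,'z15'); workorder.sign_off(); print(T())
E
```

```text
the job is handed in; nothing more can be done
the job is handed in; nothing more can be done
```

View pics/z15.png

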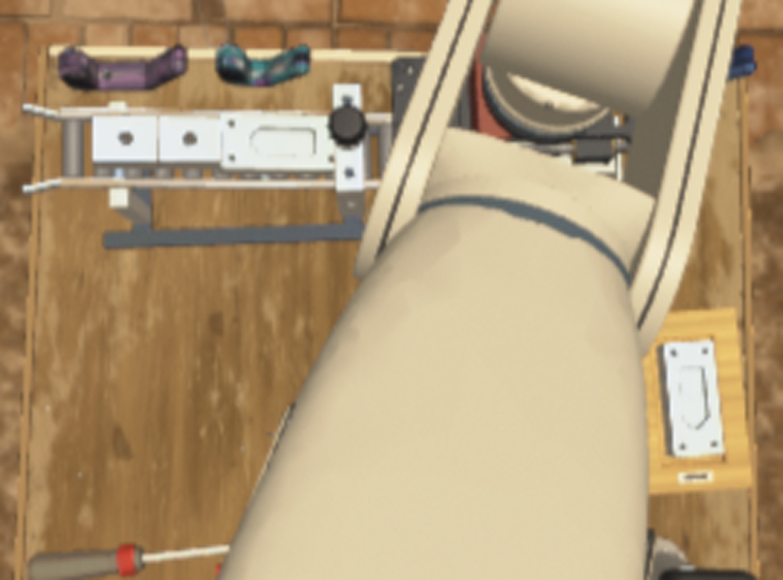

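The cooling lane is turned over and the job was handed in at about 65 s of the 210 s allowed; no verdict is reported. All eight moulds were present at the start.

- **Set moulds:** I took cool_a, cool_b and cool_c off the front in that order. Each went into a tray pocket of its own size. I measured only cool_a, which lay within about 1 mm of its pocket centre; the other two I judged by eye.
- **Waiting moulds:** I lifted the plunger about 47 mm, and both moulds ran down and closed up at the front stop. I then lowered the pin behind them. In the last picture the knob stands as it did at the start, to within a pixel or so.
- **Fresh moulds:** All three lie lengthwise and flat between the guides behind the pin. Their measured bed y positions are about 294 mm (long), 369 mm and 418.5 mm (small), each about 1 mm off the centre line.

No check failed or disagreed. I saw no fresh mould knocked aside, and I did not move the tools. I did not measure the finished hook, but it looks unmoved in the last wrist pictures.

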